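# Clamp the step drill in the collet stand

### The arm

A 6-joint arm with a two-finger parallel gripper is mounted at the origin on the work surface. World frame = base frame: x ahead of the robot, y to its left, z up, the work surface at z = 0. Lengths are in mm, angles in rad, forces in N, time in s.
With the tool pointing down it reaches from about 275 to 1000 mm from the base axis. Payload 8.4 kg.
Tool frame: the origin (TCP) lies midway between the tips of the shut fingers; the grasp point (between the pads) lies 19 mm behind it; z points along the fingers, y is the direction in which the jaws open and shut (so a half turn about z gives the same grasp; the last joint's range is limited). The gripper opens to 85 mm and grips with 20 to 120 N. Pads are 22 mm wide; open, the fingers measure 114 mm over their backs; the gripper's body (76 mm by 85 mm) begins 54 mm behind the grasp point. The pads swing forward as they close: fully open they stand 13 mm farther back than shut.
Start: joints at [1.242, 0.353, 1.633, -0, 1.155, -0.002], TCP at [200.632, 591.924, 231.281] pointing down, gripper open.
Joint ranges: [-2.63, 2.63], [-0.92, 2.1], [0.06, 2.66], [-1.3, 4.44], [0, 2.69], [-3.02, 3.02]. Speed limits (rad/s): [2.22, 2.22, 2.79, 3.14, 3.14, 3.14].

### API

Orientations are given as [roll, pitch, yaw] about the fixed x, y, z axes, in that order (R = Rz(yaw) Ry(pitch) Rx(roll)).
In Python, from rig import * gives the robot as it stands.
- The arm moves only by the tool play_rows, never from a script. Its argument "moves" is a list of rows, each a list of 3 entries, a list of its own where there are three numbers: the shift along the tool's x, y, z in m, then the turn, a rotation vector about the tool's x, y, z in rad, then the opening in per cent of the stroke, from 0 (shut) to 100 (fully open). In form: [[[x, y, z], [rx, ry, rz], fingers], ...]. A call has 1 to 20 rows; each row shifts and turns the commanded pose from where the row before left it, along the tool's axes as they then stand; what a row does not reach is not made up. A row lasts 1/10 s, in which the tool goes at most 50 mm and 8.59 degrees, less where a joint would pass 70% of its speed; a pose out of reach is approached as far as the arm can. A call is refused whole if a number of a shift passes 0.05 or a number of a turn 0.15, either way. A call with a gripper value outside its range is refused whole. The fingers move at their own pace and stop on an object; "squeeze" is the grip in N (left out, the last holds). Time passes only in rows, so rows that do not move let the fingers close. It gives the time, the measured TCP pose, the force and the opening at its end, in the units of the state.
- sense(): the state, without advancing time (a new reading comes with each control period).
- grab_frame(name): name is "scene" or "top"; returns a dict with "pixels" (400x640x3 uint8, red, green, blue), "intrinsics" (3x3 intrinsics, pixels), "distortion" ([k1, k2, p1, p2, k3] as OpenCV has them; the pictures are not rectified), "R" (3x3) and "t" (3): a world point X has camera coordinates R X + t. Camera axes: x right, y down, z forward; pixel columns grow to the right and rows downward; lengths in mm; the calibration is good to about 2 mm. A picture is of the moment at which its call begins. There is no depth.
- sign_off(): hands the job in, once; it reports no verdict.
The state is a dict: "clock": time; "qpos": joint angles; "qvel": joint speeds; "joint_efforts": joint torques, N m; "eef_pos": TCP position; "tcp_rot": TCP orientation; "contact_force": force on the tool from outside, world axes, zero at the start; "wrist_torque": the same for the moment, N m; "opening": opening from 0.0 (shut) to 1.0 (fully open).
Only numpy, scipy, OpenCV 4.12 (cv2) and the standard library are available. Lean on these libraries where they do the work, as an engineer would, in place of code of your own. Each camera call takes 0.05 s, during which the arm holds its last target. There are 200 camera calls.

### The job

Take the gold-coloured step drill out of the rack and set its shank fully home, upright, in the open collet of the tightening stand. Then swing the lever of the collet nut clockwise, as seen from above, until the nut comes to its stop and the needle stands in the green band of the scale; keep it in the green for half a second without ever going into the red, and then let go of the lever so that it springs back and the drill stays gripped. Leave the other two bits, the chrome dome and the screw bin where they are.

Things in the scene. Friction and masses are not known exactly. Their poses are not given: they have to be found in the camera images.
- step_drill: gold-coloured step drill, 104 mm long, 0.13 to 0.25 kg, standing shank down in one of three rack holes. Origin: centre of the shank's foot; z up along the bit. Steel shank 12 mm in diameter from 0 to 55 mm (foot chamfered); then a plain round collar 32 mm in diameter from 55 to 77 mm, the place to grip; then a stepped cone to the tip at 104 mm.
- countersink: dark steel countersink bit, 96 mm long, same kind of shank, head 30 mm in diameter with a plain cone; in another rack hole, to be left there. Origin: foot of the shank, z up.
- ball_burr: steel ball burr, 98 mm long, same kind of shank, blue collar 16 mm in diameter and a 32 mm ball; in another rack hole, to be left there. Origin: foot of the shank, z up.
- rack: black rack block fixed to the bench, 200 (x) x 60 (y) x 50 mm high, origin at the centre of its underside. Three holes 14 mm wide and 40 mm deep in a row along its x axis, 65 mm apart, so that a bit's foot stands 10 mm and its collar begins 65 mm above the bench.
- stand: tightening stand fixed to the bench: grey base plate 140 x 140 x 12 mm with a square steel collet block, 50 mm wide and up to 62 mm high, in its middle; above the block four collet jaws with the round nut about them. Origin at the centre of the underside; the collet's axis is its z axis.
- collet_floor (a point): bottom of the collet's bore, on its axis, 45 mm above the bench: the foot of a shank that is fully home stands here, with the drill's collar then beginning 100 mm above the bench, 13 mm above the collet mouth.
- collet_mouth (a point): mouth of the collet on its axis, 87 mm above the bench. Four flat jaws (flared over the top 4 mm) leave an opening 16 mm wide with the nut at 0, less 3.84 mm per rad of nut turn, and meet a 12 mm shank at about 1.04 rad; below 62 mm height follows a chamfered 14 mm bore. The nut around the jaws is 67 mm in diameter over its blue ring and reaches 84 mm above the bench.
- nut (a joint): turn of the collet nut in rad, growing clockwise as seen from above (tightening): 0 loose, hard stop at 1.3 rad, where a 12 mm shank is firmly gripped. It starts between 0 and 0.3. Stiff friction of 0.3 Nm keeps it where it is left.
- lever (a joint): deflection in rad of the lever against the nut, growing clockwise as seen from above, 0 at rest. Damped torsion spring, 2.5 Nm per rad: it returns to 0 when let go. On pushing, the nut begins to turn at about 0.12 rad; once the nut is at its stop only the lever moves on. On the scale: green is 0.2 to 0.5, red from 0.6 rad.
- needle (a point): tip of the black needle on the lever, opposite its grip, 90 mm from the collet's axis. It shows the deflection on a scale carried by the nut, 58 to 90 mm from the axis: white from rest to 0.2 rad, green 0.2 to 0.5, yellow 0.5 to 0.6, red from 0.6 rad on; it moves clockwise along the scale.
- lever_grip (a point): on the axis of the lever's black upright round grip, 20 mm in diameter, 120 mm from the collet's axis; this point is 109 mm above the bench; the grip rises from the blue bar (top 79 mm above the bench) to 125 mm. It can be pinched from above and circles about the collet's axis by nut turn plus lever deflection.
- jaw0: one of the four steel collet jaws, 13 x 10 x 25 mm, which slide inwards as the nut turns; origin on the collet's axis, 62 mm above the bench. Its push on the drill tells that the collet grips.
- jaw1: the neighbouring collet jaw, a quarter turn on, otherwise as jaw0.
- dome: polished steel half-sphere on a black foot, 116 mm in diameter, 54 mm high; bystander. Origin: centre of the underside.
- bin: black open screw bin with three compartments, 160 x 90 x 50 mm; bystander. Origin: centre of the underside.

How it is judged:
By the outcome, as a careful person would: the job done as asked, in the order asked, and still so for the second after the job is handed in, with the robot touching nothing.
It also fails if it takes over 64 s, if anything falls off the work surface, if the arm or the gripper's body presses on something with over 40 N, if the wrist force passes 120 N, or if a joint passes its speed limit or range.

## Working session

There is one attempt and no reset: what is moved stays moved. The work goes in short steps, Python scripts to look and compute and a tool call to move; the robot and the scene stay as the last step left them, time stands still between calls to the robot, and variables do not carry over. Pictures are saved under pics/ and viewed, about 8 in all and at most 12, crops included, and the job is handed in when it is done.

Besides the shell and the picture viewer there is one more tool, called after "Call:" as name(argument=value, ...), one argument or row to a line, values as JSON. play_rows: Moves the arm, as the interface text tells. Its arguments: {"type":"object","properties":{"moves":{"type":"array"},"squeeze":{"type":"number"}},"required":["moves"]}

```bash
mkdir -p pics
cat > h.py <<'E'
from rig import *
import numpy as np, cv2
def save(f,name): cv2.imwrite('pics/'+name,cv2.cvtColor(f['pixels'],cv2.COLOR_RGB2BGR))
def ray(f,uv):
    p=cv2.undistortPoints(np.array([[uv]],float),np.array(f['intrinsics']),np.array(f['distortion'])).ravel()
    R=np.array(f['R']);t=np.array(f['t']).ravel()
    return -R.T@t, R.T@np.array([p[0],p[1],1.])
def onz(f,uv,z):
    c,d=ray(f,uv); return c+d*(z-c[2])/d[2]
def proj(f,X):
    R=np.array(f['R']);t=np.array(f['t']).ravel()
    return cv2.projectPoints(np.array(X,float).reshape(-1,3),cv2.Rodrigues(R)[0],t,np.array(f['intrinsics']),np.array(f['distortion']))[0].reshape(-1,2)
def tri(fs,uvs):
    A=np.zeros((3,3));b=np.zeros(3)
    for f,uv in zip(fs,uvs):
        c,d=ray(f,uv);d/=np.linalg.norm(d);P=np.eye(3)-np.outer(d,d);A+=P;b+=P@c
    return np.linalg.solve(A,b)
E
python3 - <<'E'
from h import *
for n in('scene','top'):
    f=grab_frame(n);save(f,n+'0.png');print(n,ray(f,(320,200)),np.array(f['intrinsics'])[0,0])
print(sense())
E
```

```text
scene (array([1283.39854541,  -98.02020547,  964.47148905]), array([-0.61841452,  0.07651583, -0.78212773])) 511.74280110841323
top (array([ 563.42130894,  -25.84112916, 1118.80021728]), array([ 0.04800011, -0.01612594, -0.99886755])) 413.6648521896864
{'clock': 0.1, 'qpos': array([ 1.24160086e+00,  3.53567770e-01,  1.63407187e+00,  1.13041598e-05,
        1.15522433e+00, -2.42726054e-03]), 'qvel': array([ 8.54620700e-05, -1.17218075e-03, -3.35534050e-03, -4.01997615e-04,
        1.08938653e-03,  1.20976543e-03]), 'joint_efforts': array([-6.62565599e-04, -6.06354046e+01, -3.42818499e+01, -5.88821808e-05,
        3.93592607e-03, -4.16819671e-05]), 'eef_pos': array([200.4847469 , 591.50503025, 230.63853179]), 'tcp_rot': array([-3.14032137e+00, -1.34219796e-05,  2.81481987e+00]), 'contact_force': array([ 0.68161941,  0.05617599, -0.18054913]), 'wrist_torque': array([-0.00847301,  0.0151296 ,  0.01365657]), 'opening': 0.9982089301705447}
```

View pics/scene0.png

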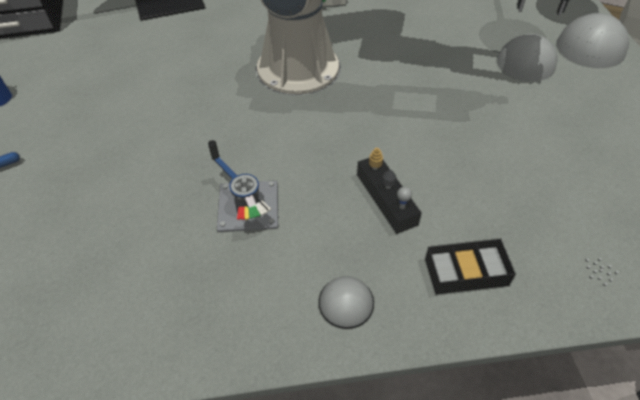

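View pics/top0.png

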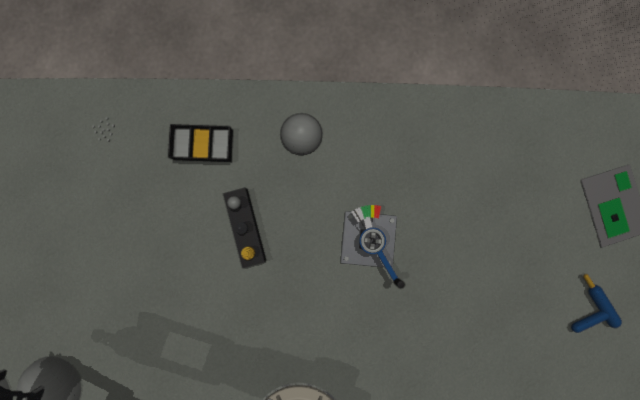

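The overview shows the gold drill at scene (376,158) / top (248,254), the stand's nut at scene (244,184) / top (373,240), and the lever grip at scene (213,149) / top (399,283). The needle is at top (353,214).

Run:
```python
from h import *
fs={}
B={}
for n,boxes in (('scene',{'gold':(360,140,395,175),'blue':(222,165,268,200)}),('top',{'gold':(235,240,262,267),'blue':(352,222,395,258)})):
    f=grab_frame(n);fs[n]=f
    hsv=cv2.cvtColor(f['pixels'],cv2.COLOR_RGB2HSV)
    def cen(m,box):
        x0,y0,x1,y1=box; ys,xs=np.nonzero(m[y0:y1,x0:x1]); return (xs.mean()+x0,ys.mean()+y0,len(xs),xs.min()+x0,xs.max()+x0,ys.min()+y0,ys.max()+y0)
    gold=(abs(hsv[...,0].astype(int)-20)<9)&(hsv[...,1]>110)&(hsv[...,2]>60)
    blue=(abs(hsv[...,0].astype(int)-108)<12)&(hsv[...,1]>90)&(hsv[...,2]>40)
    print(n,'gold',cen(gold,boxes['gold'])); 
    x0,y0,x1,y1=boxes['blue']
    print(' blue',cen(blue,boxes['blue']))
    B[n]=cen(gold,boxes['gold'])[:2]
    big=cv2.cvtColor(f['pixels'],cv2.COLOR_RGB2BGR)
    if n=='top': c1=cv2.resize(big[195:295,220:420],None,fx=4,fy=4,interpolation=cv2.INTER_CUBIC)
    else: c2=np.hstack([cv2.resize(big[a:a+65,b:b+100],None,fx=4,fy=4,interpolation=cv2.INTER_CUBIC) for a,b in((135,200),(135,340))])
cv2.imwrite('pics/c1.png',np.vstack([c1,c2])[:660][:, :800] if 0 else cv2.convertScaleAbs(np.vstack([c1,c2[:200]]),alpha=1.6))
t=fs['top'];s=fs['scene']
print('gold tri',tri([s,t],[B['scene'],B['top']]))
print('top gold z100',onz(t,B['top'][:2],105))
print('grip',tri([s,t],[(212,143),(400,283)]),onz(t,(400,283.5),125),onz(s,(212,143),125))
print('nut top',onz(t,(373,240),84),'scene',onz(s,(244,184.5),84))
```

```text
scene gold (np.float64(375.8211920529801), np.float64(157.66887417218544), 151, np.int64(370), np.int64(381), np.int64(149), np.int64(165))
 blue (np.float64(229.51162790697674), np.float64(172.06976744186048), 86, np.int64(222), np.int64(255), np.int64(165), np.int64(196))
top gold (np.float64(247.19205298013244), np.float64(252.67549668874173), 151, np.int64(241), np.int64(254), np.int64(246), np.int64(259))
 blue (np.float64(374.14925373134326), np.float64(244.5), 134, np.int64(360), np.int64(385), np.int64(228), np.int64(257))
gold tri [477.87693885 136.35924964  80.90352106]
top gold z100 [479.87607282 132.70579692 105.        ]
grip [ 416.10563305 -238.11046468  124.2589434 ] [ 415.0768659  -237.32331616  125.        ] [ 416.69883307 -238.625803    125.        ]
nut top [ 515.89011374 -176.88771228   84.        ] scene [ 517.57080673 -175.3067144    84.        ]
```

View pics/c1.png

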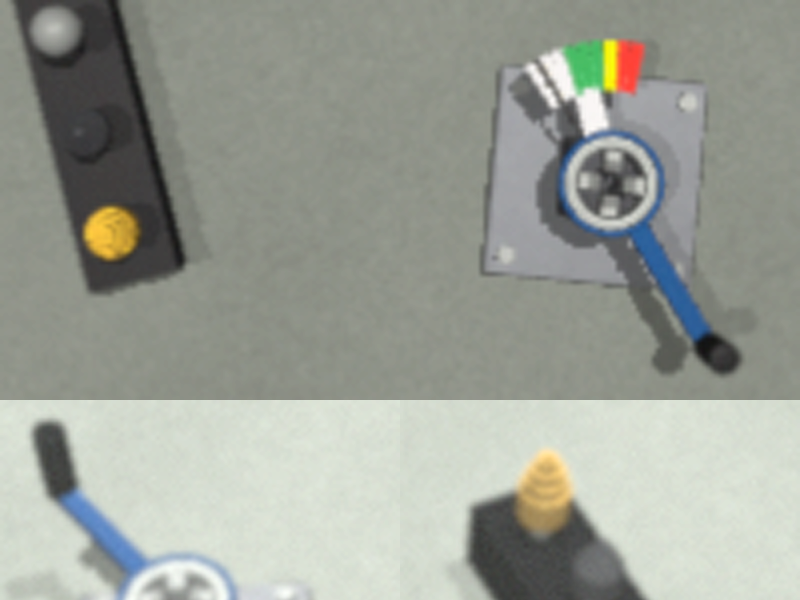

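The enlarged crop puts the nut centre at top ≈(372.4,240.4), the drill collar at (247.2,252.7), the grip top at (400,283) and the needle in the first white part of the scale. That gives these world positions:
- **Drill:** about (478,135.5), at the expected height.
- **Collet:** about (516,-175.5).
- **Grip:** about (416,-238), which is 118 mm from the axis, so it fits the 120 mm given.
- **Rack:** x axis at about 0.25 rad.

Next I move above the drill.

Call:
play_rows(
  moves=[
    [[-0.0205, -0.0172, 0], [0, 0, 0], 60],
    [[-0.0205, -0.0172, 0], [0, 0, 0], 60],
    [[-0.0205, -0.0172, 0], [0, 0, 0], 60],
    [[-0.0205, -0.0172, 0], [0, 0, 0], 60],
    [[-0.0205, -0.0172, 0], [0, 0, 0], 60],
    [[-0.0205, -0.0172, 0], [0, 0, 0], 60],
    [[-0.0205, -0.0172, 0], [0, 0, 0], 60],
    [[-0.0205, -0.0172, 0], [0, 0, 0], 60],
    [[-0.0205, -0.0172, 0], [0, 0, 0], 60],
    [[-0.0205, -0.0172, 0], [0, 0, 0], 60],
    [[-0.0205, -0.0172, 0], [0, 0, 0], 60],
    [[-0.0205, -0.0172, 0], [0, 0, 0], 60],
    [[-0.0205, -0.0172, 0], [0, 0, 0], 60],
    [[-0.0205, -0.0172, 0], [0, 0, 0], 60],
    [[-0.0205, -0.0172, 0], [0, 0, 0], 60],
    [[-0.0205, -0.0172, 0], [0, 0, 0], 60],
    [[-0.0205, -0.0172, 0], [0, 0, 0], 60],
    [[-0.0205, -0.0172, 0], [0, 0, 0], 60],
    [[-0.0205, -0.0172, 0], [0, 0, 0], 60],
    [[-0.0205, -0.0172, 0], [0, 0, 0], 60],
  ],
)

```text
clock: 2.2
eef_pos: [478.9, 133.5, 231.3]
tcp_rot: [-3.142, -0.0, 2.815]
contact_force: [0.2, 0.4, -0.1]
opening: 0.599
```

Call:
play_rows(
  moves=[
    [[0, 0, 0], [0, 0, 0.142], 60],
    [[0, 0, 0], [0, 0, 0.142], 60],
    [[0, 0, 0], [0, 0, 0.142], 60],
    [[0, 0, 0], [0, 0, 0.142], 60],
    [[0, 0, 0], [0, 0, 0.142], 60],
    [[0, 0, 0], [0, 0, 0.142], 60],
    [[0, 0, 0], [0, 0, 0.142], 60],
    [[0, 0, 0], [0, 0, 0.142], 60],
    [[0, 0, 0], [0, 0, 0.142], 60],
    [[0, 0, 0], [0, 0, 0.142], 60],
    [[0, 0, 0], [0, 0, 0.142], 60],
    [[0, 0, 0], [0, 0, 0.142], 60],
    [[0, 0, 0], [0, 0, 0.142], 60],
    [[0, 0, 0], [0, 0, 0.142], 60],
    [[0, 0, 0], [0, 0, 0.142], 60],
    [[0, 0, 0], [0, 0, 0.142], 60],
    [[0, 0, 0], [0, 0, 0.142], 60],
    [[0, 0, 0], [0, 0, 0.142], 60],
    [[0, 0, 0], [0, 0, 0], 60],
  ],
)

```text
clock: 4.1
eef_pos: [478.4, 134.5, 231.2]
tcp_rot: [3.142, 0.0, 0.257]
contact_force: [-0.3, 0.1, 0.1]
opening: 0.601
```

Call:
play_rows(
  moves=[
    [[0, -0.001, 0.015], [0, 0, 0], 60],
    [[0, 0, 0.015], [0, 0, 0], 60],
    [[0, 0, 0.015], [0, 0, 0], 60],
    [[0, 0, 0.015], [0, 0, 0], 60],
    [[0, 0, 0.015], [0, 0, 0], 60],
    [[0, 0, 0.015], [0, 0, 0], 60],
    [[0, 0, 0.015], [0, 0, 0], 60],
    [[0, 0, 0.005], [0, 0, 0], 60],
  ],
)

```text
clock: 4.9
eef_pos: [477.4, 135.2, 120.0]
tcp_rot: [3.142, 0.002, 0.263]
contact_force: [0.2, -0.0, -0.3]
opening: 0.597
```

Run:
```python
from h import *
f=grab_frame('scene');g=grab_frame('top')
a=f['pixels'][95:195,320:440];b=g['pixels'][200:300,190:310]
im=np.hstack([cv2.resize(i,(400*120//120*1,int(400*i.shape[0]/i.shape[1])),interpolation=cv2.INTER_CUBIC) for i in (a,b)])
cv2.imwrite('pics/c2.png',cv2.cvtColor(cv2.convertScaleAbs(im,alpha=1.5),cv2.COLOR_RGB2BGR))
print(sense()['eef_pos'])
print(proj(f,[[478,135.5,87],[478,135.5,114],sense()['eef_pos']]))
```

```text
[477.80062379 135.34450842 120.74356192]
[[375.71208741 155.95482344]
 [376.57113221 147.86826989]
 [376.70629225 145.74848068]]
```

View pics/c2.png

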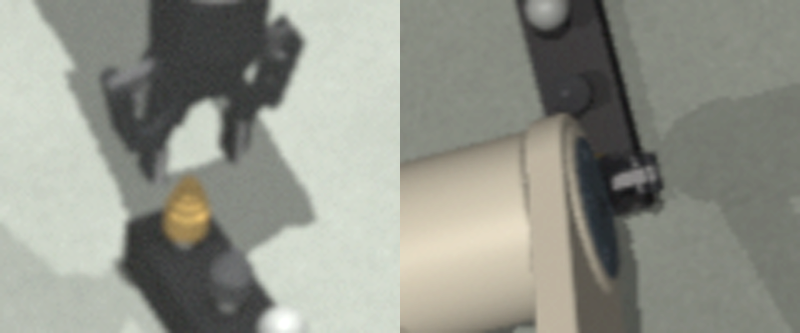

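The scene crop shows the open fingers straddling the drill axis, with finger tips at crop (155,178) and (235,160) and the drill tip at (190,180). I go down and close.

Call:
play_rows(
  moves=[
    [[0, 0, 0.012], [0, 0, 0], 60],
    [[0, 0, 0.012], [0, 0, 0], 60],
    [[0, 0, 0.012], [0, 0, 0], 60],
    [[0, 0, 0.012], [0, 0, 0], 60],
    [[0, 0, 0.012], [0, 0, 0], 60],
    [[0, 0, 0.004], [0, 0, 0], 60],
    [[0, 0, 0], [0, 0, 0], 60],
    [[0, 0, 0], [0, 0, 0], 30],
    [[0, 0, 0], [0, 0, 0], 30],
    [[0, 0, 0], [0, 0, 0], 25],
    [[0, 0, 0], [0, 0, 0], 25],
    [[0, 0, 0], [0, 0, 0], 25],
    [[0, 0, 0], [0, 0, 0], 25],
  ],
  squeeze=50,
)

```text
clock: 6.3
eef_pos: [478.7, 135.5, 57.7]
tcp_rot: [3.142, -0.001, 0.259]
contact_force: [-0.1, -0.6, 6.0]
opening: 0.358
```

```bash
python3 -c "
from h import *
s=sense();print(s['opening'],s['eef_pos'],s['tcp_rot'],s['contact_force'],s['wrist_torque'])"
```

```text
0.3584332135889207 [478.68642909 135.54789323  57.70274438] [ 3.14150057e+00 -9.55992064e-04  2.58894120e-01] [-0.05382002 -0.60910861  5.99595622] [-0.26011442  0.01337921  0.01355841]
```

Call:
play_rows(
  moves=[
    [[0, 0, -0.005], [0, 0, 0], 25],
    [[0, 0, -0.008], [0, 0, 0], 25],
    [[0, 0, -0.01], [0, 0, 0], 25],
    [[0, 0, -0.01], [0, 0, 0], 25],
    [[0, 0, -0.012], [0, 0, 0], 25],
    [[0, 0, -0.015], [0, 0, 0], 25],
    [[0, 0, -0.015], [0, 0, 0], 25],
    [[0, 0, -0.015], [0, 0, 0], 25],
    [[0, 0, -0.015], [0, 0, 0], 25],
    [[0, 0, -0.01], [0, 0, 0], 25],
    [[0, 0, 0], [0, 0, 0], 25],
  ],
  squeeze=60,
)

```text
clock: 7.4
eef_pos: [479.1, 135.7, 174.0]
tcp_rot: [-3.142, -0.003, 0.259]
contact_force: [0.8, 0.4, -2.6]
opening: 0.356
```

Call:
play_rows(
  moves=[
    [[-0.0014, 0.0097, 0], [0, 0, 0], 25],
    [[-0.0027, 0.0194, 0], [0, 0, 0], 25],
    [[-0.0027, 0.0194, 0], [0, 0, 0], 25],
    [[-0.0027, 0.0194, 0], [0, 0, 0], 25],
    [[-0.0027, 0.0194, 0], [0, 0, 0], 25],
    [[-0.0027, 0.0194, 0], [0, 0, 0], 25],
    [[-0.0027, 0.0194, 0], [0, 0, 0], 25],
    [[-0.0027, 0.0194, 0], [0, 0, 0], 25],
    [[-0.0027, 0.0194, 0], [0, 0, 0], 25],
    [[-0.0027, 0.0194, 0], [0, 0, 0], 25],
    [[-0.0027, 0.0194, 0], [0, 0, 0], 25],
    [[-0.0027, 0.0194, 0], [0, 0, 0], 25],
    [[-0.0027, 0.0194, 0], [0, 0, 0], 25],
    [[-0.0027, 0.0194, 0], [0, 0, 0], 25],
    [[-0.0027, 0.0194, 0], [0, 0, 0], 25],
    [[-0.0027, 0.0194, 0], [0, 0, 0], 25],
    [[-0.0014, 0.0097, 0], [0, 0, 0], 25],
    [[0, 0, 0.02], [0, 0, 0], 25],
    [[0, 0, 0.005], [0, 0, 0], 25],
    [[0, 0, 0], [0, 0, 0], 25],
  ],
)

```text
clock: 9.4
eef_pos: [514.6, -175.2, 146.0]
tcp_rot: [-3.14, 0.003, 0.259]
contact_force: [-0.0, 0.0, -2.3]
opening: 0.36
```

Run:
```python
from h import *
f=grab_frame('scene');g=grab_frame('top')
a=f['pixels'][125:225,190:310];b=g['pixels'][180:280,310:430]
im=np.hstack([cv2.resize(i,(400,333),interpolation=cv2.INTER_CUBIC) for i in (a,b)])
cv2.imwrite('pics/c3.png',cv2.cvtColor(cv2.convertScaleAbs(im,alpha=1.5),cv2.COLOR_RGB2BGR))
s=sense();p=s['eef_pos'];print(p,s['tcp_rot'],s['opening'])
x,y,z=p
q=proj(f,[[x,y,z-47.7],[x,y,z-2.7],[516,-175.5,87],[516,-175.5,84]]);print(q,(q-[190,125])*3.333)
```

```text
[ 515.75490701 -175.41535826  147.40314769] [-3.14133033e+00  3.78840608e-04  2.59187566e-01] 0.3577941128783217
[[243.00571086 179.34592636]
 [240.28822918 165.73738552]
 [243.70929012 183.12232594]
 [243.88133994 183.98444774]] [[176.6680343  181.13497256]
 [167.61066785 135.77770595]
 [179.01306397 193.72171234]
 [179.58650603 196.59516433]]
```

View pics/c3.png

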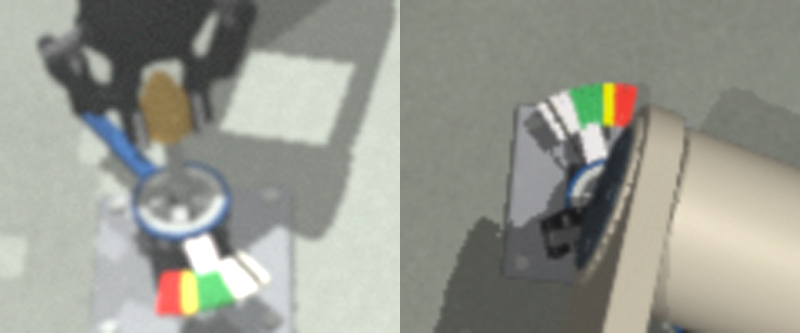

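The crop shows the drill held upright above the nut. The ring is centred at about (182,201) and the shank comes down near (177,170), which agrees with the projection. I'll refine the nut centre with ellipse fits on the first pictures.

Run:
```python
from h import *
for n,(x0,y0,x1,y1) in(('top',(355,224,392,258)),('scene',(226,170,264,203))):
    f=grab_frame(n)
    im=cv2.imread('pics/%s0.png'%n)[y0:y1,x0:x1]
    im=cv2.resize(im,None,fx=6,fy=6,interpolation=cv2.INTER_CUBIC)
    h=cv2.cvtColor(im,cv2.COLOR_BGR2HSV)
    m=((abs(h[...,0].astype(int)-108)<14)&(h[...,1]>80)).astype(np.uint8)
    cs,hi=cv2.findContours(m,cv2.RETR_CCOMP,cv2.CHAIN_APPROX_NONE)
    k=[c for c,hh in zip(cs,hi[0]) if hh[3]>=0 and len(c)>60]
    for c in k:
        e=cv2.fitEllipse(c);uv=((e[0][0]+.5)/6-.5+x0,(e[0][1]+.5)/6-.5+y0)
        print(n,uv,e[1][0]/6,e[1][1]/6,onz(f,uv,84),onz(f,uv,80))
```

```text
top (372.3874766031901, 240.32823689778647) 23.880971272786457 24.133743286132812 [ 515.04591303 -175.36396748   84.        ] [ 514.85891889 -175.94194508   80.        ]
```

Call:
play_rows(
  moves=[
    [[-0.0005, 0, 0.004], [0, 0, 0], 25],
    [[0, 0, 0.004], [0, 0, 0], 25],
    [[0, 0, 0.003], [0, 0, 0], 25],
    [[0, 0, 0.002], [0, 0, 0], 25],
    [[0, 0, 0.002], [0, 0, 0], 25],
    [[0, 0, 0], [0, 0, 0], 25],
  ],
)

```text
clock: 10.2
eef_pos: [515.2, -175.7, 131.9]
tcp_rot: [-3.141, 0.0, 0.259]
contact_force: [0.5, 0.6, -1.9]
opening: 0.357
```

Call:
play_rows(
  moves=[
    [[0, 0, 0.002], [0, 0, 0], 25],
    [[0, 0, 0.002], [0, 0, 0], 25],
    [[0, 0, 0], [0, 0, 0], 25],
  ],
)

```text
clock: 10.5
eef_pos: [515.2, -175.7, 128.0]
tcp_rot: [-3.141, 0.0, 0.259]
contact_force: [-0.7, -0.3, -2.0]
opening: 0.357
```

Call:
play_rows(
  moves=[
    [[0, 0, 0.003], [0, 0, 0], 25],
    [[0, 0, 0.003], [0, 0, 0], 25],
    [[0, 0, 0.003], [0, 0, 0], 25],
    [[0, 0, 0.003], [0, 0, 0], 25],
    [[0, 0, 0.002], [0, 0, 0], 25],
    [[0, 0, 0.002], [0, 0, 0], 25],
    [[0, 0, 0.002], [0, 0, 0], 25],
    [[0, 0, 0], [0, 0, 0], 25],
  ],
)

```text
clock: 11.3
eef_pos: [515.2, -175.7, 110.0]
tcp_rot: [-3.141, 0.0, 0.259]
contact_force: [1.5, -0.0, -2.7]
opening: 0.358
```

Call:
play_rows(
  moves=[
    [[0, 0, 0.002], [0, 0, 0], 25],
    [[0, 0, 0.002], [0, 0, 0], 25],
    [[0, 0, 0.002], [0, 0, 0], 25],
    [[0, 0, 0], [0, 0, 0], 25],
  ],
)

```text
clock: 11.7
eef_pos: [515.1, -175.7, 104.0]
tcp_rot: [-3.141, 0.0, 0.259]
contact_force: [-0.2, 0.5, -2.2]
opening: 0.353
```

```bash
python3 -c "
from h import *
s=sense();print(s['opening'],s['eef_pos'],s['tcp_rot'],s['contact_force'],s['wrist_torque'])"
```

```text
0.3525738155461114 [ 515.14267156 -175.70824299  103.96062321] [-3.14134545e+00  4.00105752e-04  2.58842411e-01] [-0.24517056  0.48407098 -2.18448893] [ 0.00884685 -0.00185853  0.02451037]
```

In the bore without load; the foot is at about 56. Continuing to the floor.

Call:
play_rows(
  moves=[
    [[0, 0, 0.002], [0, 0, 0], 25],
    [[0, 0, 0.002], [0, 0, 0], 25],
    [[0, 0, 0.002], [0, 0, 0], 25],
    [[0, 0, 0.002], [0, 0, 0], 25],
    [[0, 0, 0.001], [0, 0, 0], 25],
    [[0, 0, 0.001], [0, 0, 0], 25],
    [[0, 0, 0], [0, 0, 0], 25],
  ],
)

```text
clock: 12.4
eef_pos: [515.3, -175.8, 94.1]
tcp_rot: [-3.141, 0.0, 0.259]
contact_force: [0.4, 0.1, -3.5]
opening: 0.356
```

Call:
play_rows(
  moves=[
    [[0, 0, 0.001], [0, 0, 0], 25],
    [[0, 0, 0.0005], [0, 0, 0], 25],
    [[0, 0, 0.0005], [0, 0, 0], 25],
    [[0, 0, 0], [0, 0, 0], 25],
  ],
)

```text
clock: 12.8
eef_pos: [515.7, -175.8, 92.8]
tcp_rot: [3.141, -0.001, 0.259]
contact_force: [-1.0, 0.8, 4.0]
opening: 0.357
```

Contact at TCP z 92.8, 35 mm above the rack grasp height as predicted: the drill is home. Releasing and lifting.

Call:
play_rows(
  moves=[
    [[0, 0, 0], [0, 0, 0], 45],
    [[0, 0, 0], [0, 0, 0], 60],
    [[0, 0, 0], [0, 0, 0], 60],
    [[0, 0, 0], [0, 0, 0], 60],
    [[0, 0, -0.005], [0, 0, 0], 60],
    [[0, 0, -0.01], [0, 0, 0], 60],
    [[0, 0, -0.015], [0, 0, 0], 60],
    [[0, 0, -0.015], [0, 0, 0], 60],
    [[0, 0, -0.015], [0, 0, 0], 60],
    [[0, 0, -0.015], [0, 0, 0], 60],
    [[0, 0, -0.015], [0, 0, 0], 60],
    [[0, 0, -0.01], [0, 0, 0], 60],
    [[0, 0, 0], [0, 0, 0], 60],
  ],
)

```text
clock: 14.1
eef_pos: [516.3, -176.1, 194.2]
tcp_rot: [3.14, -0.003, 0.259]
contact_force: [-0.4, -0.2, -0.5]
opening: 0.604
```

Run:
```python
from h import *
f=grab_frame('scene')
hsv=cv2.cvtColor(f['pixels'],cv2.COLOR_RGB2HSV)[140:200,215:275].astype(int)
m=(abs(hsv[...,0]-20)<9)&(hsv[...,1]>110)&(hsv[...,2]>40)
ys,xs=np.nonzero(m);print('gold',xs.mean()+215,ys.mean()+140,len(xs),ys.min()+140,ys.max()+140)
print(proj(f,[[515,-175.4,149],[515,-175.4,100],[515,-175.4,116]]))
im=f['pixels'][115:235,180:320]
cv2.imwrite('pics/c4.png',cv2.cvtColor(cv2.convertScaleAbs(cv2.resize(im,None,fx=4,fy=4,interpolation=cv2.INTER_CUBIC),alpha=1.5),cv2.COLOR_RGB2BGR))
c=np.array([515.3,-175.4]);gr=np.array([416,-238]);d=gr-c;print(np.linalg.norm(d),np.arctan2(d[1],d[0]),c+120*d/np.linalg.norm(d))
s=sense();print(s['eef_pos'],s['tcp_rot'])
```

```text
gold 241.49056603773585 174.76100628930817 159 166 182
[[240.01164066 164.1358929 ]
 [242.97973546 179.00521355]
 [242.03337183 174.26155806]]
117.38505015546055 -2.5791103886442936 [ 413.78792513 -239.39452051]
[ 515.74227698 -175.9057754   193.08075028] [ 3.14068248e+00 -1.35000452e-03  2.58785757e-01]
```

View pics/c4.png

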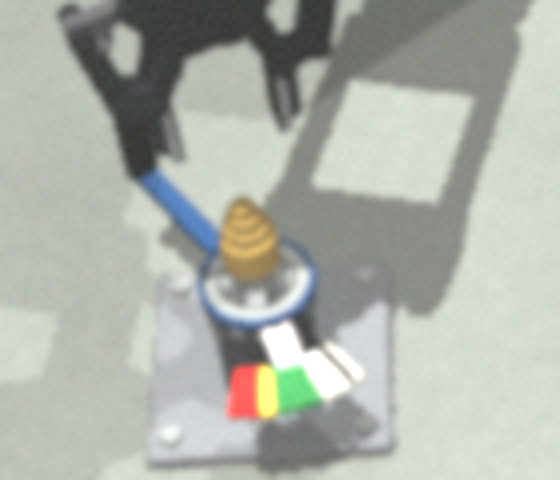

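The drill stands upright on the collet axis (gold centroid (241.5,174.8), predicted (242,174.3)). The scale is clear and the lever is still at rest. Moving to the grip.

Call:
play_rows(
  moves=[
    [[-0.0142, 0.0044, 0], [0, 0, 0], 55],
    [[-0.0142, 0.0044, 0], [0, 0, 0], 55],
    [[-0.0142, 0.0044, 0], [0, 0, 0], 55],
    [[-0.0142, 0.0044, 0], [0, 0, 0], 55],
    [[-0.0142, 0.0044, 0], [0, 0, 0], 55],
    [[-0.0142, 0.0044, 0], [0, 0, 0], 55],
    [[-0.0142, 0.0044, 0], [0, 0, 0], 55],
    [[-0.0142, 0.0044, 0], [0, 0, 0], 55],
    [[0, 0, 0], [0, 0, -0.1], 55],
    [[0, 0, 0], [0, 0, -0.1], 55],
    [[0, 0, 0], [0, 0, -0.1], 55],
    [[0, 0, 0.02], [0, 0, 0], 55],
    [[0, 0, 0.02], [0, 0, 0], 55],
    [[0, 0, 0.01], [0, 0, 0], 55],
    [[0, 0, 0], [0, 0, 0], 55],
  ],
)

```text
clock: 15.65
eef_pos: [413.4, -238.7, 141.2]
tcp_rot: [-3.139, 0.001, 0.559]
contact_force: [0.1, 0.1, 0.4]
opening: 0.55
```

Run:
```python
from h import *
f=grab_frame('scene')
s=sense();p=s['eef_pos'];print(p,s['tcp_rot'])
q=proj(f,[p,[415,-238.7,125],[p[0],p[1],125]]);print(q,(q-[170,95]+.5)*5-.5)
im=f['pixels'][95:195,170:290]
cv2.imwrite('pics/c5.png',cv2.cvtColor(cv2.convertScaleAbs(cv2.resize(im,None,fx=5,fy=5,interpolation=cv2.INTER_CUBIC),alpha=1.6),cv2.COLOR_RGB2BGR))
```

```text
[ 414.08230135 -238.97986499  142.09449389] [-3.14061504e+00  5.25676253e-04  5.58579475e-01]
[[210.48724379 136.87190032]
 [211.9603589  142.48304555]
 [211.83387044 142.21508668]] [[204.43621894 211.35950162]
 [211.80179452 239.41522774]
 [211.16935222 238.0754334 ]]
```

View pics/c5.png

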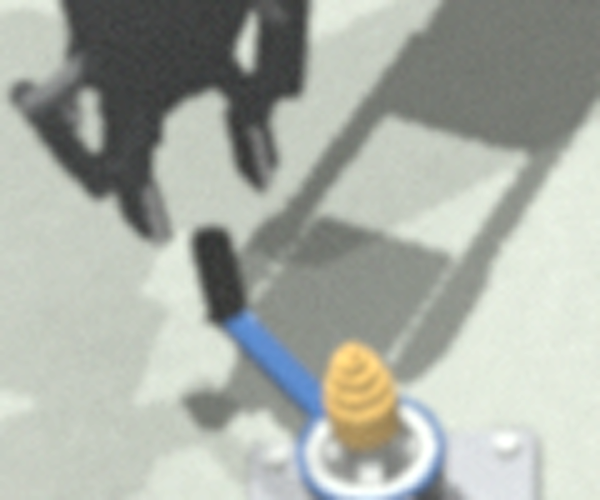

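The fingers straddle the black grip: tips at (155,238) and (265,188), grip top at (210,235). I descend and pinch.

Call:
play_rows(
  moves=[
    [[0, 0, 0.01], [0, 0, 0], 55],
    [[0, 0, 0.012], [0, 0, 0], 55],
    [[0, 0, 0.012], [0, 0, 0], 55],
    [[0, 0, 0.012], [0, 0, 0], 55],
    [[0, 0, 0.006], [0, 0, 0], 55],
    [[0, 0, 0], [0, 0, 0], 40],
    [[0, 0, 0], [0, 0, 0], 30],
    [[0, 0, 0], [0, 0, 0], 20],
    [[0, 0, 0], [0, 0, 0], 10],
    [[0, 0, 0], [0, 0, 0], 10],
    [[0, 0, 0], [0, 0, 0], 10],
    [[0, 0, 0], [0, 0, 0], 10],
  ],
  squeeze=40,
)

```text
clock: 16.9
eef_pos: [414.7, -239.0, 90.5]
tcp_rot: [3.141, -0.0, 0.559]
contact_force: [0.4, 0.1, 2.7]
opening: 0.222
```

```bash
cat >> h.py <<'E'
def scale(tag=None):
    """world angles about the axis of coloured scale parts (top view), deflection from TCP angle"""
    c=np.array([515.3,-175.5]); f=grab_frame('top'); s=sense()
    h=cv2.cvtColor(f['pixels'],cv2.COLOR_RGB2HSV).astype(int); out={}
    for n,h0 in(('green',60),('yellow',28),('red',3)):
        m=(abs(h[...,0]-h0)<(15 if n=='green' else 8))&(h[...,1]>120)&(h[...,2]>60)
        ys,xs=np.nonzero(m); P=np.array([onz(f,(x,y),75)[:2]-c for x,y in zip(xs,ys)]).reshape(-1,2)
        r=np.hypot(*P.T); P=P[(r>50)&(r<97)]
        if len(P): a=P.mean(0); out[n]=(round(float(np.arctan2(a[1],a[0])),3),len(P),round(float(np.hypot(*a)),1))
    d=s['eef_pos'][:2]-c; lev=np.arctan2(d[1],d[0]); 
    res=dict(out=out,lever=round(float(lev),3),r=round(float(np.hypot(*d)),1),F=np.round(s['contact_force'],1),t=s['clock'],pos=np.round(s['eef_pos'],1),op=round(s['opening'],3))
    u=d/np.hypot(*d); cw=np.array([u[1],-u[0]])
    res['Ftan']=round(float(s['contact_force'][:2]@cw),1)
    if 'green' in out:
        needle=lev+np.pi; w=lambda a:(a+np.pi)%(2*np.pi)-np.pi
        res['defl']=round(float(0.35-w(needle-out['green'][0])),3)
    if tag: save(f,tag)
    return res
E
python3 - <<'E'
from h import *
print(scale('t6.png')); print(sense()['tcp_rot'],sense()['qpos'])
E
```

```text
{'out': {'green': (0.195, 83, 75.3), 'yellow': (0.011, 39, 73.2), 'red': (-0.159, 67, 74.8)}, 'lever': -2.578, 'r': 118.9, 'F': array([-0.2, -0.3,  1.7]), 't': 16.95, 'pos': array([ 414.8, -239.1,   90.6]), 'op': 0.224, 'Ftan': -0.2, 'defl': -0.019}
[ 3.14100886e+00 -2.55542120e-04  5.58823211e-01] [-5.25967049e-01  3.24577680e-01  2.05902292e+00 -6.80310378e-05
  7.57356501e-01  4.86055562e-01]
```

Deflection at rest reads -0.02, as it should, so the scale measurement works. Starting the arc at 0.05 rad per row.

Call:
play_rows(
  moves=[
    [[5e-05, -0.003, 0], [0, 0, 0.025], 10],
    [[0.00015, -0.006, 0], [0, 0, 0.05], 10],
    [[0.00015, -0.006, 0], [0, 0, 0.05], 10],
    [[0.00015, -0.006, 0], [0, 0, 0.05], 10],
    [[0.00015, -0.006, 0], [0, 0, 0.05], 10],
    [[0.00015, -0.006, 0], [0, 0, 0.05], 10],
    [[0.00015, -0.006, 0], [0, 0, 0.05], 10],
    [[0.00015, -0.006, 0], [0, 0, 0.05], 10],
    [[0.00015, -0.006, 0], [0, 0, 0.05], 10],
    [[0.00015, -0.006, 0], [0, 0, 0.05], 10],
    [[0, 0, 0], [0, 0, 0], 10],
  ],
  squeeze=50,
)

```text
clock: 18.05
eef_pos: [397.3, -185.3, 90.6]
tcp_rot: [3.141, -0.001, 0.083]
contact_force: [1.6, -4.2, 0.5]
opening: 0.221
```

```bash
python3 -c "
from h import *
print(scale())"
```

```text
{'out': {'green': (-0.169, 87, 75.2), 'yellow': (-0.364, 37, 73.4), 'red': (-0.52, 67, 74.9)}, 'lever': -3.057, 'r': 118.4, 'F': array([ 1.4, -4.3,  0.1]), 't': 18.1, 'pos': array([ 397.4, -185.6,   90.6]), 'op': 0.217, 'Ftan': -4.4, 'defl': 0.096}
```

Call:
play_rows(
  moves=[
    [[0.0001, -0.006, 0], [0, 0, 0.05], 10],
    [[0.0001, -0.006, 0], [0, 0, 0.05], 10],
    [[0.0001, -0.006, 0], [0, 0, 0.05], 10],
    [[0.0001, -0.006, 0], [0, 0, 0.05], 10],
    [[0.0001, -0.006, 0], [0, 0, 0.05], 10],
    [[0.0001, -0.006, 0], [0, 0, 0.05], 10],
    [[0.0001, -0.006, 0], [0, 0, 0.05], 10],
    [[0.0001, -0.006, 0], [0, 0, 0.05], 10],
    [[0.0001, -0.006, 0], [0, 0, 0.05], 10],
    [[0, 0, 0], [0, 0, 0], 10],
  ],
)

```text
clock: 19.1
eef_pos: [405.4, -132.8, 90.6]
tcp_rot: [3.141, -0.003, -0.366]
contact_force: [4.2, -6.2, -2.2]
opening: 0.217
```

```bash
python3 -c "
from h import *
print(scale())"
```

```text
{'out': {'green': (-0.621, 82, 76.2), 'yellow': (-0.811, 35, 74.6), 'red': (-0.975, 73, 74.7)}, 'lever': 2.773, 'r': 117.9, 'F': array([ 3.6, -5.5, -1.8]), 't': 19.15, 'pos': array([ 405.4, -133. ,   90.6]), 'op': 0.218, 'Ftan': -3.8, 'defl': 0.098}
```

Call:
play_rows(
  moves=[
    [[0.0003, -0.006, 0], [0, 0, 0.05], 10],
    [[0.0003, -0.006, 0], [0, 0, 0.05], 10],
    [[0.0003, -0.006, 0], [0, 0, 0.05], 10],
    [[0.0003, -0.006, 0], [0, 0, 0.05], 10],
    [[0, 0, 0], [0, 0, 0], 10],
  ],
)

```text
clock: 19.65
eef_pos: [416.3, -111.7, 90.6]
tcp_rot: [3.141, -0.002, -0.566]
contact_force: [3.1, -7.2, 0.7]
opening: 0.225
```

```bash
python3 -c "
from h import *
print(scale())"
```

```text
{'out': {'green': (-0.795, 84, 76.3), 'yellow': (-0.992, 37, 74.2), 'red': (-1.157, 75, 74.9)}, 'lever': 2.57, 'r': 117.7, 'F': array([ 2.4, -6.4,  0.1]), 't': 19.7, 'pos': array([ 416.3, -111.9,   90.6]), 'op': 0.22, 'Ftan': -4.1, 'defl': 0.126}
```

Call:
play_rows(
  moves=[
    [[0.0003, -0.006, 0], [0, 0, 0.05], 10],
    [[0.0003, -0.006, 0], [0, 0, 0.05], 10],
    [[0.0003, -0.006, 0], [0, 0, 0.05], 10],
    [[0, 0, 0], [0, 0, 0], 10],
  ],
)

```text
clock: 20.1
eef_pos: [427.1, -97.6, 90.5]
tcp_rot: [3.141, -0.002, -0.716]
contact_force: [0.7, -8.1, 2.1]
opening: 0.22
```

```bash
python3 -c "
from h import *
print(scale())"
```

```text
{'out': {'green': (-0.907, 90, 76.3), 'yellow': (-1.104, 38, 73.9), 'red': (-1.269, 74, 74.9)}, 'lever': 2.419, 'r': 117.6, 'F': array([ 1.1, -7.4,  2.8]), 't': 20.15, 'pos': array([427.1, -97.8,  90.5]), 'op': 0.216, 'Ftan': -4.8, 'defl': 0.165}
```

Call:
play_rows(
  moves=[
    [[0.0003, -0.006, 0], [0, 0, 0.05], 10],
    [[0.0003, -0.006, 0], [0, 0, 0.05], 10],
    [[0, 0, 0], [0, 0, 0], 10],
  ],
)

```text
clock: 20.45
eef_pos: [435.3, -89.3, 90.5]
tcp_rot: [3.141, -0.001, -0.816]
contact_force: [-0.5, -10.0, 4.4]
opening: 0.217
```

```bash
python3 -c "
from h import *
print(scale())"
```

```text
{'out': {'green': (-0.966, 68, 76.4), 'yellow': (-1.132, 36, 74.0), 'red': (-1.292, 73, 74.5)}, 'lever': 2.32, 'r': 117.6, 'F': array([-1. , -9.8,  4. ]), 't': 20.5, 'pos': array([435.2, -89.4,  90.5]), 'op': 0.22, 'Ftan': -7.4, 'defl': 0.205}
```

Call:
play_rows(
  moves=[
    [[0.0002, -0.006, 0], [0, 0, 0.05], 10],
    [[0.0002, -0.006, 0], [0, 0, 0.05], 10],
    [[0, 0, 0], [0, 0, 0], 10],
  ],
)

```text
clock: 20.8
eef_pos: [444.2, -81.9, 90.4]
tcp_rot: [3.14, -0.001, -0.916]
contact_force: [-2.2, -10.7, 5.3]
opening: 0.218
```

Run:
```python
from h import *
r=scale('t7.png');print(r)
l=r['lever']-np.pi
print('defl red',0.7226-(l-r['out']['red'][0]),'yellow',0.553-(l-r['out']['yellow'][0]))
im=cv2.imread('pics/t7.png')[170:290,310:430]
cv2.imwrite('pics/c7.png',cv2.convertScaleAbs(cv2.resize(im,None,fx=5,fy=5,interpolation=cv2.INTER_CUBIC),alpha=1.6))
```

```text
{'out': {'green': (-0.946, 81, 75.6), 'yellow': (-1.135, 32, 75.9), 'red': (-1.29, 75, 74.2)}, 'lever': 2.222, 'r': 117.6, 'F': array([ -2. , -10.8,   4.4]), 't': 20.85, 'pos': array([444.1, -82. ,  90.5]), 'op': 0.223, 'Ftan': -8.2, 'defl': 0.324}
defl red 0.3521926535897931 yellow 0.3375926535897932
```

View pics/c7.png

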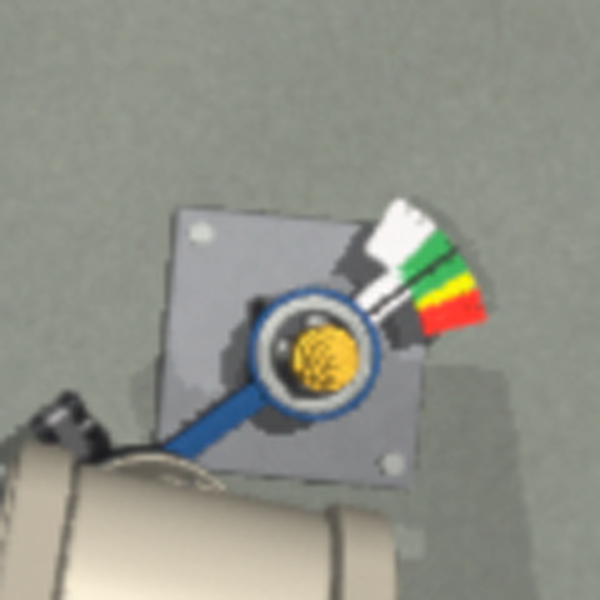

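The needle stands mid-green at about crop (440,260). Deflection is about 0.34–0.35 and the red part of the scale no longer moves, so the nut is at its stop. I hold for 0.8 s and check.

Call:
play_rows(
  moves=[
    [[0, 0, 0], [0, 0, 0], 10],
    [[0, 0, 0], [0, 0, 0], 10],
    [[0, 0, 0], [0, 0, 0], 10],
    [[0, 0, 0], [0, 0, 0], 10],
    [[0, 0, 0], [0, 0, 0], 10],
    [[0, 0, 0], [0, 0, 0], 10],
    [[0, 0, 0], [0, 0, 0], 10],
    [[0, 0, 0], [0, 0, 0], 10],
  ],
)

```text
clock: 21.65
eef_pos: [443.9, -82.1, 90.5]
tcp_rot: [3.14, -0.001, -0.914]
contact_force: [-1.2, -11.3, 4.2]
opening: 0.218
```

Run:
```python
from h import *
r=scale();print(r)
l=r['lever']-np.pi
print('defl red',0.7226-(l-r['out']['red'][0]),'yellow',0.553-(l-r['out']['yellow'][0]))
```

```text
{'out': {'green': (-0.946, 78, 75.8), 'yellow': (-1.134, 31, 76.0), 'red': (-1.29, 75, 74.2)}, 'lever': 2.224, 'r': 117.6, 'F': array([ -1.8, -10.6,   3.8]), 't': 21.7, 'pos': array([443.9, -82.1,  90.5]), 'op': 0.215, 'Ftan': -7.9, 'defl': 0.322}
defl red 0.3501926535897929 yellow 0.33659265358979307
```

Held steady in the green for more than 0.8 s. I ease the lever back, open, and lift away.

Call:
play_rows(
  moves=[
    [[0, 0.006, 0], [0, 0, -0.05], 10],
    [[0, 0.006, 0], [0, 0, -0.05], 10],
    [[0, 0.006, 0], [0, 0, -0.05], 10],
    [[0, 0.006, 0], [0, 0, -0.05], 10],
    [[0, 0.006, 0], [0, 0, -0.05], 10],
    [[0, 0, 0], [0, 0, 0], 10],
    [[0, 0, 0], [0, 0, 0], 60],
    [[0, 0, 0], [0, 0, 0], 70],
    [[0, 0, 0], [0, 0, 0], 70],
    [[0, 0, 0], [0, 0, 0], 70],
    [[0, 0, 0], [0, 0, 0], 70],
    [[0, 0, 0], [0, 0, 0], 70],
  ],
)

```text
clock: 22.9
eef_pos: [422.1, -101.1, 90.3]
tcp_rot: [3.142, 0.0, -0.666]
contact_force: [-0.3, -0.2, -0.3]
opening: 0.7
```

Run:
```python
from h import *
r=scale();print(r)
s=sense();print(s['tcp_rot'],s['opening'])
```

```text
{'out': {'green': (-0.942, 84, 76.5), 'yellow': (-1.133, 34, 74.8), 'red': (-1.292, 73, 74.5)}, 'lever': 2.468, 'r': 119.2, 'F': array([ 0.4,  0. , -0.2]), 't': 22.95, 'pos': array([ 422.1, -101.1,   90.2]), 'op': 0.695, 'Ftan': 0.2, 'defl': 0.082}
[ 3.14153777e+00  1.68297461e-04 -6.65956221e-01] 0.6952682307676287
```

Call:
play_rows(
  moves=[
    [[0, 0, -0.006], [0, 0, 0], 70],
    [[0, 0, -0.012], [0, 0, 0], 70],
    [[0, 0, -0.015], [0, 0, 0], 70],
    [[0, 0, -0.015], [0, 0, 0], 70],
    [[0, 0, -0.015], [0, 0, 0], 70],
    [[0, 0, -0.015], [0, 0, 0], 70],
    [[0, 0, -0.015], [0, 0, 0], 70],
    [[0, 0, -0.015], [0, 0, 0], 70],
    [[-0.015, -0.01, 0], [0, 0, 0], 70],
    [[-0.015, -0.02, 0], [0, 0, 0], 70],
    [[-0.01, -0.025, 0], [0, 0, 0], 70],
    [[0, -0.025, 0], [0, 0, 0], 70],
    [[0, -0.025, 0], [0, 0, 0], 70],
    [[0, -0.015, 0], [0, 0, 0], 70],
    [[0, 0, 0], [0, 0, 0], 70],
  ],
)

```text
clock: 24.45
eef_pos: [465.8, 18.8, 198.5]
tcp_rot: [-3.141, -0.0, -0.664]
contact_force: [0.2, 0.6, 0.4]
opening: 0.701
```

Run:
```python
from h import *
r=scale('t8.png');print(r['out'],r['pos'],r['F'])
f=grab_frame('scene');save(f,'s8.png')
a=cv2.imread('pics/t8.png')[100:300,150:450];b=cv2.imread('pics/s8.png')[110:260,190:390]
im=np.hstack([cv2.resize(i,(400,int(400*i.shape[0]/i.shape[1])+33 if 0 else 300),interpolation=cv2.INTER_CUBIC) for i in (a[:, :267],b)])
cv2.imwrite('pics/c8.png',cv2.convertScaleAbs(im,alpha=1.5))
h=cv2.cvtColor(f['pixels'],cv2.COLOR_RGB2HSV)[140:200,215:275].astype(int)
m=(abs(h[...,0]-20)<9)&(h[...,1]>110)&(h[...,2]>40)
ys,xs=np.nonzero(m);print('gold',xs.mean()+215,ys.mean()+140,len(xs),ys.min()+140,ys.max()+140)
```

```text
{'green': (-0.942, 84, 76.5), 'yellow': (-1.133, 35, 74.3), 'red': (-1.292, 73, 74.5)} [464.9  18.1 198.3] [-0.7 -0.9 -0.1]
gold 239.47337278106508 175.82248520710058 169 165 199
```

View pics/c8.png

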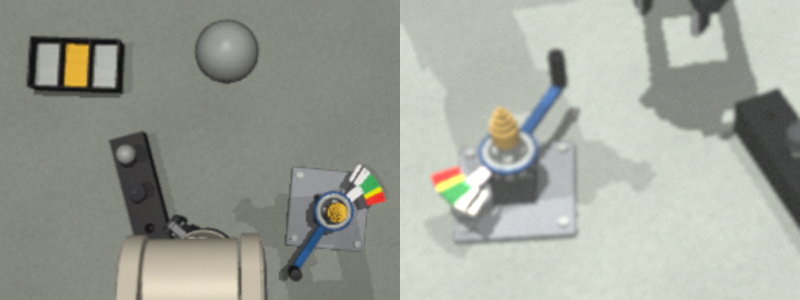

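The last view shows the drill upright in the nut at scene crop (503,130). The needle is back in the white at rest, with no change in the nut, and the other bits, dome and bin stand where they were. The arm touches nothing.

```bash
python3 -c "
from rig import *
print(sign_off(), sense()['clock'])"
```

```text
the job is handed in; nothing more can be done
the job is handed in; nothing more can be done
```

The job is handed in, at about 24.5 s of the 64 s allowed. The gold step drill stands upright and fully home in the collet, the nut is tightened to its stop, and the lever has been let go.

- **Seating:** the drill touched the collet floor at TCP z 92.8 mm. That is 35 mm above its height when gripped in the rack, as predicted, and the insertion forces stayed at a few newtons.
- **Tightening:** the lever went about 1.45 rad clockwise. On the last 0.1 rad of push the scale no longer moved, so the nut was at its stop. The needle stood mid-green at about 0.35 rad for over 0.8 s and never came near red.
- **Release:** I eased the lever back 0.25 rad before opening the fingers, so only the last 0.1 rad was a free spring return.
- **Last checks:** the needle is back in the white, the nut has not moved, the contact force is about zero and the arm is clear. The other bits, dome and bin look undisturbed by eye; I did not measure them again.

Three checks were weaker than the rest:
- **Nut ring fit:** the ellipse fit worked only in the top view; in the scene view I relied on a hand-read point about 2.5 mm away.
- **Deflection by force:** the wrist force alone suggested a slightly larger deflection than the pictures, about 0.39 against 0.35 rad, which is still green.
- **Drill position at the end:** the last gold-colour reading included a few of the scale's yellow pixels, so I judged uprightness from the picture.

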